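# Dial in the cell tester and start the test

## Task

A cell is standing in the tester's side bay. With a fingertip, flick the tester's program thumbwheel round, click by click and either way, until the rib on top, between the white marks, has the colour of that cell's sleeve; only then press the white start button right down and let it come up again. Leave the grey-ribbed cut-off wheel on its present click, and do not pick up, shift or knock over the cells or anything else standing about.

Things in the scene. Friction and masses are not known exactly. Their poses are not given: they have to be found in the camera images.
- tester: grey bench cell tester, fixed. Origin at table level; its x points from its front (robot side) to its back, y to its left. Housing x -90 to 90, y -165 to 95 mm, flat top panel at z = 90 mm; cell bay on its left (y 108 to 162 mm) with rear post and a contact arm over the cell, up to z = 136 mm. Only the wheels, the start button and the nut dish stand up from the panel
- program_wheel_axle (a point): centre of the program thumbwheel, 72 mm above the table, 18 mm below the panel; axle along the tester's y. Wheel 24 mm wide: dark drum of 33 mm radius, 8 coloured ribs across it (drum tinted alike at their feet), 5 mm thick, every 45 degrees, tips at 40 mm radius. At rest one rib stands exactly on top, between two white marks; its neighbours' tips are 28 mm along x and 28 mm above the axle
- program_top (a point): tip of the topmost rib of the program wheel when at rest: 40 mm straight above the axle, 22 mm above the panel. A fingertip dipped 5 mm below this level close beside that rib (front or back) and swept level about 30 mm across at 0.05 m/s carries the rib past half a click and slips off; the sprung detent completes that one click
- program_wheel (a joint): angle of the program wheel, rad, endless, 8 clicks a turn (0.785 rad each); positive rolls its top towards the tester's back (its +x). About 2.5 N at the rib tips starts a click. Rib on top: 0 blue, 0.785 green, 1.571 white, 2.356 yellow, 3.142 purple, 3.927 black, 4.712 light grey, 5.498 (or -0.785) orange, and so on every 6.283
- cutoff_wheel_axle (a point): centre of the cut-off wheel, the same kind of thumbwheel with all ribs grey, 90 mm to the right of the program wheel (-y of the tester). To be left alone.
- cutoff_wheel (a joint): angle of the cut-off wheel, rad, same sense as the program wheel
- start_top (a point): centre of the top face of the white start button (28 mm across, in a black collar 44 mm across), 80 mm to the right of the cut-off wheel. Top face 104 mm above the table, 10 mm above its collar; pressed straight down, 6 mm travel, about 5 N fully down, springs back.
- start (a joint): travel of the start button, m: 0 up, 0.006 fully down
- bay (a point): middle of the cell bay, at table level: the cell whose middle is over this point is the one under test
- cell_blue_mid (a point): middle of the blue-sleeved prismatic cell, 130 x 36 x 100 mm (length along the tester's x), 0.9 kg, standing upright, 50 mm above its foot
- cell_green_mid (a point): middle of the green-sleeved cell, same size
- cell_orange_mid (a point): middle of the orange-sleeved cell, same size. One of the three cells is in the bay, the other two stand in a row to the left of it
- nut_dish: steel dish of 52 mm diameter, 18 mm high, loose on the back right of the tester's panel; origin under its centre
- nut_driver: nut driver 200 mm long with an orange handle, lying on the table in front of the tester
- tape_roll: roll of amber tape, 90 mm across, 25 mm high, on the table right of the tester; origin under its centre
- water_bottle: clear bottle with a blue cap, 62 mm across, 190 mm tall, standing right of the tape; origin under its centre
Not all that is in view belongs to the job. Of the things that look like the part that bears cell_blue_mid, the middle-sized one is meant.

How it is judged:
By the outcome, as a careful person would: the job done as asked, in the order asked, and still so for the second after the job is handed in, with the robot touching nothing.
It also fails if it takes over 48 s, if anything falls off the work surface, if the arm or the gripper's body presses on something with over 40 N, if the wrist force passes 120 N, or if a joint passes its speed limit or range.

## Robot

A 6-joint arm with a two-finger parallel gripper is mounted at the origin on the work surface. World frame = base frame: x ahead of the robot, y to its left, z up, the work surface at z = 0. Lengths are in m, angles in rad, forces in N, time in s.
With the tool pointing down it reaches from about 0.325 to 0.775 m from the base axis. Payload 5.5 kg.
Tool frame: the origin (TCP) lies at the very end of the fingers, on their centre line; the grasp point (between the pads) lies 19 mm behind it; z points along the fingers, x is the direction in which the jaws open and shut, and the axes are right-handed (so a half turn about z gives the same grasp; the last joint's range is limited). The gripper opens to 88 mm and grips with 3 to 60 N. Pads are 20 mm wide; open, the fingers measure 115 mm over their backs; the gripper's body (75 mm by 178 mm) begins 61 mm behind the grasp point.
Start: joints at [-1.35, 0.091, 1.231, -0, 1.82, -0.057], TCP at [0.165, -0.577, 0.183] pointing down, gripper open.
Joint ranges: [-2.87, 2.87], [-0.86, 2.18], [0.17, 2.46], [-1.51, 4.65], [0.06, 2.69], [-2.65, 2.65]. Speed limits (rad/s): [2.57, 2.57, 3.01, 3.14, 3.14, 3.14].

## Interface

Orientations are given as a unit quaternion [x, y, z, w].
In Python, from bench import arm gives the robot as it stands.
- The arm moves only by the tool jog_arm, never from a script. Its argument "steps" is a list of rows, each an object of numbers: "wx", "wy", "wz": the turn, a rotation vector about the tool's x, y, z in degrees; "dx", "dy", "dz": the shift along the tool's x, y, z in m; "grip": the gripper's target within -1 to 1 (shut at 1, half-way at 0, fully open at -1). In form: [{"wx": .., "wy": .., "wz": .., "dx": .., "dy": .., "dz": .., "grip": ..}, ...]. A call has 1 to 8 rows; each row shifts and turns the pose as measured when the row begins, along the tool's axes as they then stand; what a row does not reach is not made up. A row lasts 1/12 s, in which the tool goes at most 41.7 mm and 7.16 degrees, less where a joint would pass 70% of its speed; a pose out of reach is approached as far as the arm can. A call with a gripper value outside its range is refused whole. The fingers move at their own pace and stop on an object; the grip force is fixed at half the most. Time passes only in rows, so rows that do not move let the fingers close. It gives the time, the measured TCP pose, the force and the opening at its end, in the units of the state.
- arm.get_obs(): the state, without advancing time (a new reading comes with each control period).
- arm.get_image(name): name is "scene" or "top" or "wrist"; returns a dict with "color" (480x640x3 uint8, red, green, blue), "depth" (480x640 float32, m along the optical axis (not along the pixel's ray), 0 where there is no reading), "vfov" (degrees; the focal length in pixels is half the picture's height over the tangent of half this angle, whatever the lens; pixels are square), "cx", "cy" (the principal point, pixels), "T" (4x4, takes a point from camera to world coordinates). Camera axes: x right, y up, looking along -z (the intrinsics and any distortion apply to the point x, -y, -z); pixel columns grow to the right and rows downward; lengths in m; the calibration is good to about 2 mm. A picture is of the moment at which its call begins.
- arm.job_done(): hands the job in, once; it reports no verdict.
The state is a dict: "time": time; "joints": joint angles; "joint_vel": joint speeds; "tau": joint torques, N m; "tool_pos": TCP position; "ee_rot": TCP orientation; "contact_force": force on the tool from outside, world axes, zero at the start; "torque": the same for the moment, N m; "gripper_width": finger opening in m.
Only numpy, scipy, OpenCV 4.12 (cv2) and the standard library are available. Lean on these libraries where they do the work, as an engineer would, in place of code of your own. Each camera call takes 0.05 s, during which the arm holds its last target. There are 200 camera calls.

## Working session

There is one attempt and no reset: what is moved stays moved. The work goes in short steps, Python scripts to look and compute and a tool call to move; the robot and the scene stay as the last step left them, time stands still between calls to the robot, and variables do not carry over. Pictures are saved under pics/ and viewed, about 8 in all and at most 12, crops included, and the job is handed in when it is done.

Besides the shell and the picture viewer there is one more tool, called by a JSON object that holds its "api" and its "payload", one argument or row to a line. jog_arm: Moves the arm, as the interface text tells. Its arguments: {"type":"object","properties":{"steps":{"type":"array"}},"required":["steps"]}

```bash
mkdir -p pics
python3 - <<'E'
from bench import arm
import cv2,numpy as np
for n in("scene","top"):
    i=arm.get_image(n); np.savez(n+".npz",**i); cv2.imwrite(f"pics/{n}1.png",i["color"][...,::-1])
    print(n,i["vfov"],i["cx"],i["cy"],i["T"].round(4).tolist(),{k:v for k,v in i.items() if k not in("color","depth","T")}.keys())
print(arm.get_obs())
E
```

```text
scene 48.30300962571095 307.01401990417554 237.91341172648322 [[0.5627, -0.645, 0.517, 1.0865], [0.8265, 0.4489, -0.3396, -0.3686], [-0.013, 0.6185, 0.7857, 0.9054], [0.0, 0.0, 0.0, 1.0]] dict_keys(['vfov', 'cx', 'cy'])
top 42.17342799255711 319.6098866605102 246.30842692850908 [[-0.01, 0.9982, -0.0588, 0.4759], [-0.9999, -0.0106, -0.0092, -0.0152], [-0.0099, 0.0587, 0.9982, 1.5677], [0.0, 0.0, 0.0, 1.0]] dict_keys(['vfov', 'cx', 'cy'])
{'time': 0.1, 'joints': array([-1.34970355e+00,  9.17818939e-02,  1.23172181e+00,  3.06045457e-05,
        1.81982030e+00, -5.67408526e-02]), 'joint_vel': array([ 0.00036232, -0.00100056, -0.00353496, -0.00151306,  0.00030909,
        0.00043738]), 'tau': array([ 3.46739864e-03, -4.47858417e+01, -4.07568526e+01,  7.02319876e-02,
        2.84557126e-02, -1.08926904e-04]), 'tool_pos': array([ 0.16447733, -0.57667353,  0.18214568]), 'ee_rot': array([ 7.98210270e-01, -6.02378300e-01, -6.50711999e-04, -5.71128261e-04]), 'contact_force': array([ 0.68161443, -0.41618691, -0.3423793 ]), 'torque': array([-0.02038486,  0.00361602, -0.06001149]), 'gripper_width': 0.08776405625453516}
```

View pics/top1.png

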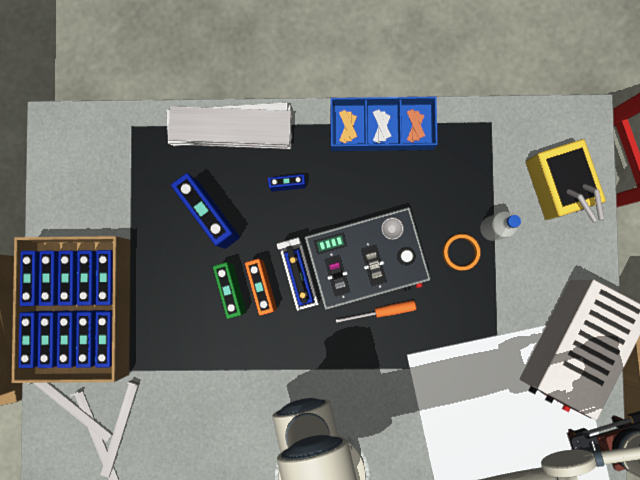

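View pics/scene1.png

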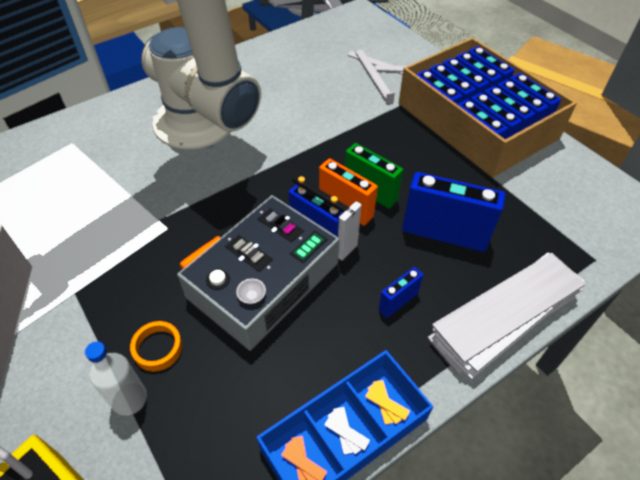

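The top view shows the tester at about (367,257) and a blue cell in the bay at (298,275). The program wheel at (335,268) has purple on top, and the start button is at (407,256). Next I'll measure these and zoom in.

```bash
cat > h.py <<'E'
import numpy as np,cv2
def cloud(i):
    h,w=i["depth"].shape; f=h/2/np.tan(np.radians(float(i["vfov"]))/2)
    v,u=np.mgrid[:h,:w]; d=i["depth"]
    P=np.stack([(u-i["cx"])/f*d,-(v-i["cy"])/f*d,-d],-1)
    T=i["T"]; return P@T[:3,:3].T+T[:3,3]
def ray(i,u,v,z):
    f=480/2/np.tan(np.radians(float(i["vfov"]))/2); T=i["T"]
    r=T[:3,:3]@np.array([(u-i["cx"])/f,-(v-i["cy"])/f,-1]); return T[:3,3]+r*(z-T[2,3])/r[2]
E
python3 - <<'E'
from h import *
for n,(x0,x1,y0,y1) in dict(top=(270,440,190,320),scene=(170,370,170,350)).items():
    i=dict(np.load(n+".npz")); W=cloud(i); c=i["color"].astype(int)
    m=np.zeros((480,640),bool); m[y0:y1,x0:x1]=1
    p=m&(abs(W[...,2]-.09)<.006)
    k,lab,st,ce=cv2.connectedComponentsWithStats(p.astype(np.uint8)); b=1+st[1:,4].argmax()
    P=W[lab==b]; r=cv2.minAreaRect((P[:,:2]*1000).astype(np.float32)); print(n,"panel",r,np.median(P[:,2]))
    wh=m&(c.min(-1)>215)
    k,lab,st,ce=cv2.connectedComponentsWithStats(wh.astype(np.uint8))
    for j in range(1,k):
        if st[j,4]>15: print(" white",st[j,4],ce[j].round(1),np.median(W[lab==j],0).round(4), ray(i,*ce[j],.104).round(4))
    hi=m&(W[...,2]>.098)&(W[...,2]<.13)
    k,lab,st,ce=cv2.connectedComponentsWithStats(hi.astype(np.uint8))
    for j in range(1,k):
        if st[j,4]>20: print(" high",st[j],ce[j].round(1),W[lab==j].mean(0).round(4),W[lab==j][:,2].max().round(4))
t=cv2.imread("pics/top1.png")[225:305,285:435]; s=cv2.imread("pics/scene1.png")[170:300,200:370]
a=cv2.resize(t,(780,416),interpolation=cv2.INTER_CUBIC); cv2.imwrite("pics/t2.png",a)
cv2.imwrite("pics/s2.png",cv2.resize(s,(780,596),interpolation=cv2.INTER_CUBIC))
E
```

```text
top panel ((533.621826171875, -113.70643615722656), (180.08377075195312, 260.10009765625), 15.1787691116333) 0.09099223389373667
 white 47 [294.2 241.3] [0.5733 0.0573 0.1298] [0.5745 0.0581 0.104 ]
 white 56 [282.4 244.8] [0.5646 0.084  0.1309] [0.5667 0.0859 0.104 ]
 white 114 [289.4 280.5] [0.4826 0.074  0.0508] [0.4825 0.0702 0.104 ]
 white 90 [406.5 255.6] [ 0.5374 -0.2052  0.1039] [ 0.538  -0.2057  0.104 ]
 white 28 [306.9 305.9] [0.4196 0.0317 0.0308] [0.4225 0.0296 0.104 ]
 high [382 217  21  23 243] [392.  227.9] [ 0.6038 -0.1726  0.1047] 0.1164
 high [277 238  36  68 622] [296.7 272.4] [0.501  0.0525 0.1115] 0.13
 high [366 251  16  28 218] [373.6 265.2] [ 0.5162 -0.1282  0.1037] 0.118
 high [400 250  13  12 111] [406.2 255.6] [ 0.538  -0.2048  0.1041] 0.1132
 high [327 263  18  26 225] [336.8 274.8] [ 0.4946 -0.0412  0.1036] 0.1164
 high [270 300   3  12  21] [270.7 307. ] [0.4208 0.1147 0.1012] 0.1068
scene panel ((533.5199584960938, -112.63203430175781), (182.6632080078125, 261.5177001953125), 15.202753067016602) 0.0914113349438962
 white 25 [363.6 183.2] [0.5085 0.1534 0.1055] [0.5071 0.1548 0.104 ]
 white 43 [354.9 205.9] [0.5652 0.0862 0.1309] [0.5464 0.102  0.104 ]
 white 51 [345.  215.4] [0.5724 0.0558 0.1302] [0.5552 0.0709 0.104 ]
 white 141 [216.6 276. ] [ 0.5382 -0.2058  0.1041] [ 0.5381 -0.2059  0.104 ]
 white 68 [251.3 294.2] [ 0.6017 -0.1716  0.0945] [ 0.6074 -0.1739  0.104 ]
 high [327 170  43  26 485] [352.4 179.4] [0.4829 0.1442 0.1014] 0.1084
 high [ 289  179   73   52 1094] [325.1 204.5] [0.5133 0.0518 0.1105] 0.13
 high [266 211  30  22 291] [280.8 221.5] [ 0.4956 -0.0411  0.1032] 0.1146
 high [234 239  30  23 322] [248.6 249.8] [ 0.5192 -0.1279  0.1031] 0.1145
 high [210 270  16  14 167] [217.4 276.3] [ 0.5392 -0.2049  0.1036] 0.1077
 high [237 278  29  25 390] [250.9 289.1] [ 0.5979 -0.1691  0.1042] 0.1127
```

View pics/t2.png

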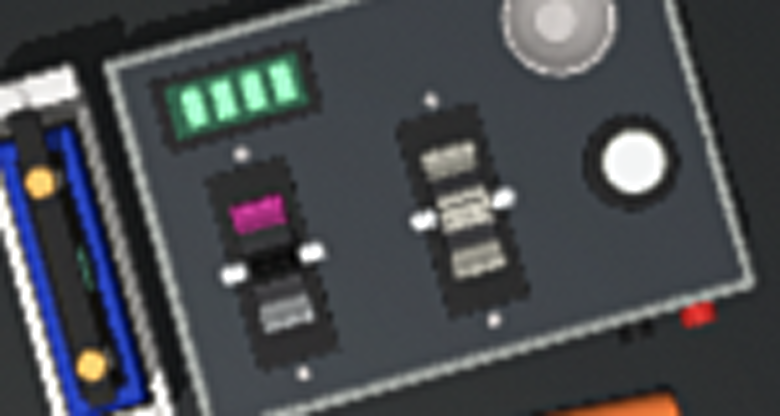

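View pics/s2.png

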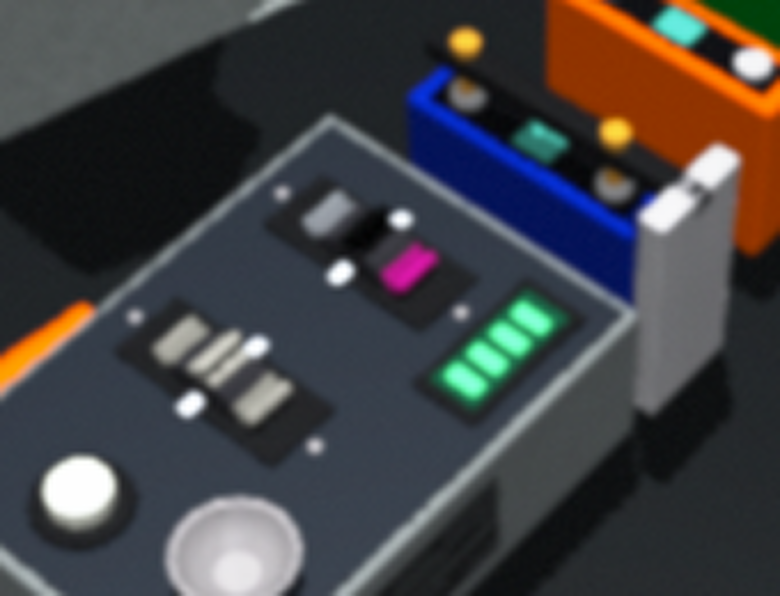

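Black is on top, purple behind it and light grey in front. That matches 3.927, so blue (the bay cell's colour) is 3 clicks forward, towards the tester's back. The tester's yaw is 15.2° and its origin is about (0.524, -0.079). The start button sits at (0.538, -0.206, 0.104) in both views. The tool's axes already line up with the tester: tool x = -y and tool y = -x. I'll shut the gripper and move over.

{"api": "jog_arm", "payload": {
  "steps": [
    {"wz": 0.7,"grip": 1},
    {"dx": -0.028,"dy": -0.029,"grip": 1},
    {"dx": -0.028,"dy": -0.029,"grip": 1},
    {"dx": -0.028,"dy": -0.029,"grip": 1},
    {"dx": -0.028,"dy": -0.029,"grip": 1},
    {"dx": -0.028,"dy": -0.029,"grip": 1},
    {"dx": -0.028,"dy": -0.029,"grip": 1},
    {"dx": -0.028,"dy": -0.029,"grip": 1}
  ]
}}

```text
invalid input
```

{"api": "jog_arm", "payload": {
  "steps": [
    {"dx": -0.028,"dy": -0.029,"grip": 1},
    {"dx": -0.028,"dy": -0.029,"grip": 1},
    {"dx": -0.028,"dy": -0.029,"grip": 1},
    {"dx": -0.028,"dy": -0.029,"grip": 1},
    {"dx": -0.028,"dy": -0.029,"grip": 1},
    {"dx": -0.028,"dy": -0.029,"grip": 1},
    {"grip": 1},
    {"grip": 1}
  ]
}}

```text
invalid input
```

```bash
cat >> h.py <<'E'
def tst(p):
    a=np.radians(15.2); d=np.asarray(p)[:2]-[.5243,-.0792]; c,s=np.cos(a),np.sin(a)
    return np.array([c*d[0]+s*d[1],-s*d[0]+c*d[1]])*1000
E
python3 - <<'E'
from h import *
from bench import arm
from scipy.spatial.transform import Rotation as R
o=arm.get_obs(); print(o["time"],o["tool_pos"],tst(o["tool_pos"]),R.from_quat(o["ee_rot"]).as_matrix().round(3),o["gripper_width"],o["contact_force"])
i=arm.get_image("wrist"); np.savez("w1.npz",**i); cv2.imwrite("pics/w1.png",i["color"][...,::-1])
# refined wheel axle from top-view marks
t=dict(np.load("top.npz"))
for u,v in((285+233/5.2,225+274/5.2),(285+313/5.2,225+252/5.2)): print(tst(ray(t,u,v,.09)))
E
```

```text
0.1 [ 0.16447733 -0.57667353  0.18214568] [-477.66698583 -385.72855293] [[ 0.274 -0.962 -0.   ]
 [-0.962 -0.274  0.002]
 [-0.002 -0.    -1.   ]] 0.08776405625453516 [ 0.68161443 -0.41618691 -0.3423793 ]
[-20.68356621  61.84456311]
[-20.96310407  24.00674244]
```

View pics/w1.png

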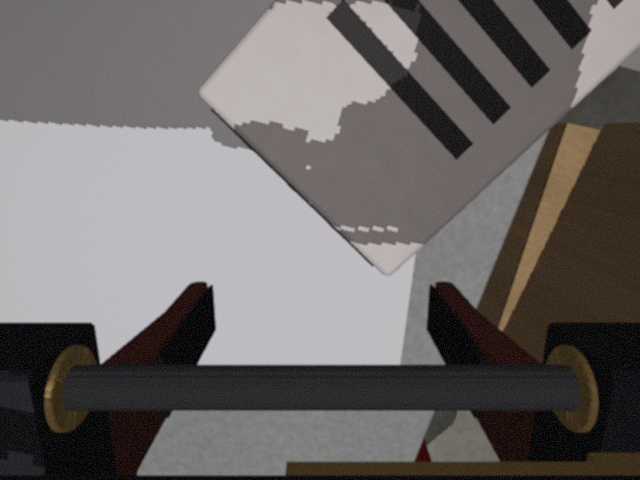

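The wrist picture only shows the paper and a grille, because the arm has not moved: the rows were refused as invalid. I'll send rows with every field filled in.

{"api": "jog_arm", "payload": {
  "steps": [
    {"wx": 0,"wy": 0,"wz": 0.7,"dx": 0,"dy": 0,"dz": 0,"grip": 1},
    {"wx": 0,"wy": 0,"wz": 0,"dx": -0.028,"dy": -0.029,"dz": 0,"grip": 1},
    {"wx": 0,"wy": 0,"wz": 0,"dx": -0.028,"dy": -0.029,"dz": 0,"grip": 1},
    {"wx": 0,"wy": 0,"wz": 0,"dx": -0.028,"dy": -0.029,"dz": 0,"grip": 1}
  ]
}}

```text
time: 0.48
tool_pos: [0.2236, -0.4741, 0.176]
ee_rot: [0.791, -0.612, -0.005, -0.002]
contact_force: [0.7, -0.0, 0.4]
gripper_width: 0.0645
```

{"api": "jog_arm", "payload": {
  "steps": [
    {"wx": 0,"wy": 0,"wz": 0,"dx": -0.028,"dy": -0.029,"dz": -0.002,"grip": 1},
    {"wx": 0,"wy": 0,"wz": 0,"dx": -0.028,"dy": -0.029,"dz": -0.002,"grip": 1},
    {"wx": 0,"wy": 0,"wz": 0,"dx": -0.028,"dy": -0.029,"dz": -0.002,"grip": 1},
    {"wx": 0,"wy": 0,"wz": 0,"dx": -0.028,"dy": -0.029,"dz": -0.002,"grip": 1},
    {"wx": 0,"wy": 0,"wz": 0,"dx": -0.028,"dy": -0.029,"dz": -0.002,"grip": 1},
    {"wx": 0,"wy": 0,"wz": 0,"dx": -0.028,"dy": -0.029,"dz": -0.002,"grip": 1},
    {"wx": 0,"wy": 0,"wz": 0,"dx": -0.028,"dy": -0.029,"dz": -0.002,"grip": 1},
    {"wx": 0,"wy": 0,"wz": 0,"dx": 0,"dy": 0,"dz": 0,"grip": 1}
  ]
}}

```text
time: 1.15
tool_pos: [0.3765, -0.2183, 0.1902]
ee_rot: [0.79, -0.613, -0.005, -0.005]
contact_force: [0.2, -0.2, -0.3]
gripper_width: 0.0112
```

```bash
cat > st.py <<'E'
from h import *
from bench import arm
from scipy.spatial.transform import Rotation as R
o=arm.get_obs(); M=R.from_quat(o["ee_rot"]).as_matrix()
print(o["time"],"tester mm",tst(o["tool_pos"]).round(1),"z",(o["tool_pos"][2]*1000).round(1),"yaw err(deg, wz)",(np.degrees(np.arctan2(M[1,0],M[0,0]))+74.8).round(2),"tilt",M[:2,2].round(4),o["contact_force"].round(1),o["gripper_width"])
E
python3 st.py
```

```text
1.15 tester mm [-179.1  -95.5] z 190.2 yaw err(deg, wz) -0.84 tilt [-0.0029  0.0139] [ 0.2 -0.2 -0.3] 0.011231628239455794
```

{"api": "jog_arm", "payload": {
  "steps": [
    {"wx": 0,"wy": 0.8,"wz": -0.8,"dx": -0.02,"dy": -0.02,"dz": 0,"grip": 1},
    {"wx": 0,"wy": 0,"wz": 0,"dx": -0.025,"dy": -0.026,"dz": -0.001,"grip": 1},
    {"wx": 0,"wy": 0,"wz": 0,"dx": -0.025,"dy": -0.026,"dz": -0.001,"grip": 1},
    {"wx": 0,"wy": 0,"wz": 0,"dx": -0.025,"dy": -0.026,"dz": -0.001,"grip": 1},
    {"wx": 0,"wy": 0,"wz": 0,"dx": -0.025,"dy": -0.026,"dz": -0.001,"grip": 1},
    {"wx": 0,"wy": 0,"wz": 0,"dx": -0.01,"dy": -0.01,"dz": 0,"grip": 1},
    {"wx": 0,"wy": 0,"wz": 0,"dx": 0,"dy": 0,"dz": 0,"grip": 1},
    {"wx": 0,"wy": 0,"wz": 0,"dx": 0,"dy": 0,"dz": 0,"grip": 1}
  ]
}}

```text
time: 1.82
tool_pos: [0.4753, -0.0504, 0.1931]
ee_rot: [0.794, -0.608, 0.0, 0.001]
contact_force: [-0.5, 0.1, 0.1]
gripper_width: 0.0002
```

```bash
python3 st.py
python3 - <<'E'
from h import *
from bench import arm
i=arm.get_image("wrist"); np.savez("w2.npz",**i); cv2.imwrite("pics/w2.png",i["color"][...,::-1])
print(tst(i["T"][:3,3]),i["T"][2,3],i["vfov"])
E
```

```text
1.8167 tester mm [-39.7  40.6] z 193.1 yaw err(deg, wz) -0.08 tilt [-0.0004 -0.0021] [-0.5  0.1  0.1] 0.000163341111996559
[30.06411717 40.42158426] 0.39498092552551217 59.12157165996222
```

View pics/w2.png

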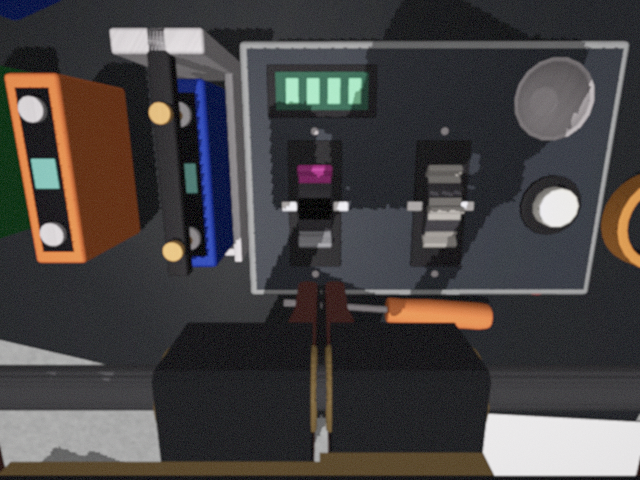

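The wrist view shows black on top at (316,207) between the marks at (289,206) and (343,206). Purple is behind at (314,174), light grey in front, the start button at (555,207), and the blue cell is in the bay. I'll refine the positions.

Run:
```python
from h import *
i=dict(np.load("w2.npz")); W=cloud(i)
for n,u,v,z in(("markL",289,206,.09),("markR",343,206,.09),("cornerBL",243,45,.09),("BR",628,44,.09),("FR",586,291,.09),("FL",255,292,.09),("rib",316,207,.112),("ribback",314,168,.105),("start",555,207,.104),("fingertip",322,284,.193)):
    print(n,tst(ray(i,u,v,z)).round(1),"depth-based",tst(W[v,u]).round(1),W[v,u,2].round(4))
```

```text
markL [-21.5  63.3] depth-based [-20.7  63. ] 0.0944
markR [-21.5  24. ] depth-based [-20.8  24.2] 0.0941
cornerBL [86.4 91.5] depth-based [86.4 91.6] 0.0896
BR [  86.6 -163.7] depth-based [  87.  -165.1] 0.0879
FR [ -87.8 -163.5] depth-based [ -88.6 -164.8] 0.088
FL [-88.1  90.8] depth-based [-87.9  90.7] 0.0907
rib [-18.5  43.4] depth-based [-18.4  43.4] 0.1121
ribback [ 7.  44.7] depth-based [ 6.7 44.8] 0.1016
start [ -20.1 -122.7] depth-based [ -20.  -122.3] 0.1047
fingertip [-44.   39.7] depth-based [-80.9  39.4] 0.0923
```

{"api": "jog_arm", "payload": {
  "steps": [
    {"wx": 0,"wy": 0,"wz": 0,"dx": -0.003,"dy": -0.001,"dz": 0.02,"grip": 1},
    {"wx": 0,"wy": 0,"wz": 0,"dx": 0,"dy": 0,"dz": 0.02,"grip": 1},
    {"wx": 0,"wy": 0,"wz": 0,"dx": 0,"dy": 0,"dz": 0.02,"grip": 1},
    {"wx": 0,"wy": 0,"wz": 0,"dx": 0,"dy": 0,"dz": 0.008,"grip": 1},
    {"wx": 0,"wy": 0,"wz": 0,"dx": 0,"dy": 0,"dz": 0,"grip": 1},
    {"wx": 0,"wy": 0,"wz": 0,"dx": 0,"dy": 0,"dz": 0,"grip": 1}
  ]
}}

```text
time: 2.37
tool_pos: [0.4734, -0.0559, 0.1246]
ee_rot: [0.79, -0.613, 0.002, 0.001]
contact_force: [-0.7, 0.5, 0.8]
gripper_width: 0.0004
```

```bash
python3 st.py
```

```text
2.3667 tester mm [-43.   35.8] z 124.6 yaw err(deg, wz) -0.77 tilt [ 0.0024 -0.005 ] [-0.7  0.5  0.8] 0.00038852201090301474
```

{"api": "jog_arm", "payload": {
  "steps": [
    {"wx": 0,"wy": -0.3,"wz": -0.7,"dx": -0.008,"dy": -0.005,"dz": 0,"grip": 1},
    {"wx": 0,"wy": 0,"wz": 0,"dx": 0,"dy": 0,"dz": 0,"grip": 1},
    {"wx": 0,"wy": 0,"wz": 0,"dx": 0,"dy": 0,"dz": 0,"grip": 1},
    {"wx": 0,"wy": 0,"wz": 0,"dx": 0,"dy": 0,"dz": 0,"grip": 1}
  ]
}}

```text
time: 2.7
tool_pos: [0.4777, -0.0476, 0.1286]
ee_rot: [0.794, -0.608, 0.002, -0.002]
contact_force: [0.4, -0.3, 0.8]
gripper_width: 0.0009
```

```bash
python3 st.py
```

```text
2.7 tester mm [-36.6  42.7] z 128.6 yaw err(deg, wz) -0.12 tilt [ 0.006  -0.0003] [ 0.4 -0.3  0.8] 0.0008946088215699268
```

{"api": "jog_arm", "payload": {
  "steps": [
    {"wx": -0.3,"wy": 0,"wz": 0,"dx": -0.001,"dy": 0.001,"dz": 0.007,"grip": 1},
    {"wx": 0,"wy": 0,"wz": 0,"dx": 0,"dy": 0,"dz": 0.005,"grip": 1},
    {"wx": 0,"wy": 0,"wz": 0,"dx": 0,"dy": 0,"dz": 0.004,"grip": 1},
    {"wx": 0,"wy": 0,"wz": 0,"dx": 0,"dy": 0,"dz": 0,"grip": 1},
    {"wx": 0,"wy": 0,"wz": 0,"dx": 0,"dy": 0,"dz": 0,"grip": 1}
  ]
}}

```text
time: 3.12
tool_pos: [0.4772, -0.0466, 0.1121]
ee_rot: [0.794, -0.608, 0.002, 0.0]
contact_force: [-0.4, 0.2, -0.2]
gripper_width: 0.0006
```

```bash
python3 st.py
```

```text
3.1167 tester mm [-36.9  43.8] z 112.1 yaw err(deg, wz) -0.06 tilt [ 0.0024 -0.0024] [-0.4  0.2 -0.2] 0.0005692079260335924
```

{"api": "jog_arm", "payload": {
  "steps": [
    {"wx": 0,"wy": 0,"wz": 0,"dx": 0,"dy": 0,"dz": 0.005,"grip": 1},
    {"wx": 0,"wy": 0,"wz": 0,"dx": 0,"dy": 0,"dz": 0,"grip": 1},
    {"wx": 0,"wy": 0,"wz": 0,"dx": 0,"dy": 0,"dz": 0,"grip": 1}
  ]
}}

```text
time: 3.37
tool_pos: [0.477, -0.0466, 0.1062]
ee_rot: [0.794, -0.608, 0.001, 0.0]
contact_force: [-0.5, -0.1, 0.3]
gripper_width: 0.0006
```

{"api": "jog_arm", "payload": {
  "steps": [
    {"wx": 0,"wy": 0,"wz": 0,"dx": 0,"dy": -0.004,"dz": 0,"grip": 1},
    {"wx": 0,"wy": 0,"wz": 0,"dx": 0,"dy": -0.004,"dz": 0,"grip": 1},
    {"wx": 0,"wy": 0,"wz": 0,"dx": 0,"dy": -0.004,"dz": 0,"grip": 1},
    {"wx": 0,"wy": 0,"wz": 0,"dx": 0,"dy": -0.004,"dz": 0,"grip": 1}
  ]
}}

```text
time: 3.7
tool_pos: [0.4936, -0.0423, 0.1066]
ee_rot: [0.794, -0.608, 0.002, 0.0]
contact_force: [-0.3, -0.3, -0.7]
gripper_width: 0.0003
```

```bash
python3 st.py
```

```text
3.7 tester mm [-20.   43.7] z 106.6 yaw err(deg, wz) -0.1 tilt [ 0.0026 -0.0024] [-0.3 -0.3 -0.7] 0.0003407544938205417
```

{"api": "jog_arm", "payload": {
  "steps": [
    {"wx": 0,"wy": 0,"wz": 0,"dx": 0,"dy": -0.004,"dz": 0,"grip": 1},
    {"wx": 0,"wy": 0,"wz": 0,"dx": 0,"dy": -0.004,"dz": 0,"grip": 1},
    {"wx": 0,"wy": 0,"wz": 0,"dx": 0,"dy": -0.004,"dz": 0,"grip": 1}
  ]
}}

```text
time: 3.95
tool_pos: [0.5069, -0.0387, 0.1068]
ee_rot: [0.794, -0.608, 0.002, 0.0]
contact_force: [0.1, 0.1, -0.1]
gripper_width: 0.0002
```

```bash
python3 st.py;python3 - <<'E'
from h import *
from bench import arm
i=arm.get_image("wrist"); np.savez("w3.npz",**i); cv2.imwrite("pics/w3.png",cv2.resize(i["color"][60:300,200:520,::-1],(800,600)))
E
```

```text
3.95 tester mm [-6.2 43.7] z 106.8 yaw err(deg, wz) -0.09 tilt [ 0.0029 -0.0024] [ 0.1  0.1 -0.1] 0.0002469370796139009
```

View pics/w3.png

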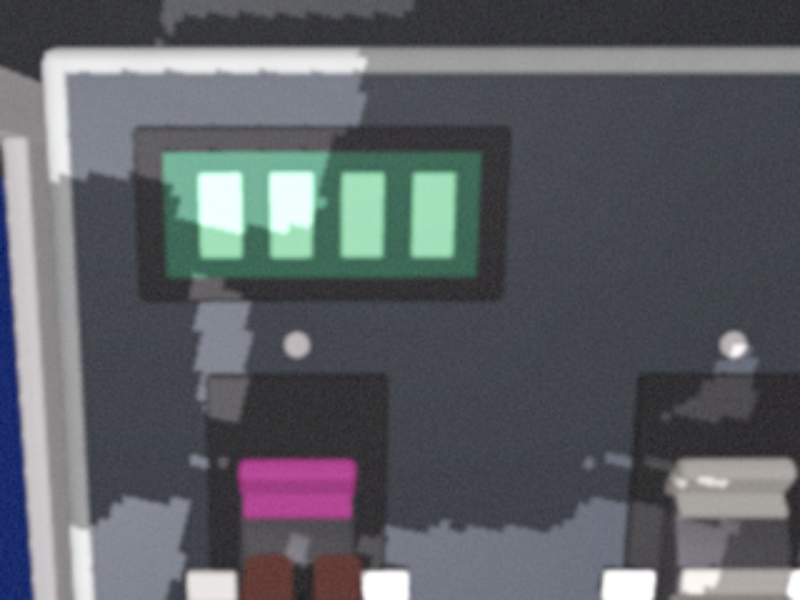

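Run:
```python
from h import *
i=dict(np.load("w3.npz")); W=cloud(i)
for u in (306,319,336):
  for v in range(238,302,4): print(u,v,i["color"][v,u],tst(W[v,u]).round(1),(W[v,u,2]*1000).round(1))
```

```text
306 238 [50 50 52] [10.3 51.1] 93.0
306 242 [62 44 57] [ 8.2 51.1] 93.6
306 246 [177  68 145] [ 7.9 50.9] 100.4
306 250 [182  71 149] [ 6.3 50.8] 102.3
306 254 [155  57 127] [ 3.4 50.9] 99.5
306 258 [175  70 145] [ 0.8 51. ] 98.1
306 262 [179  69 148] [-1. 51.] 99.3
306 266 [158  65 130] [-3. 51.] 99.8
306 270 [82 83 87] [-4.9 51. ] 100.8
306 274 [88 85 91] [-6.4 50.9] 102.5
306 278 [94 90 95] [-8.  50.9] 104.2
306 282 [91 56 54] [ 5.4 49.4] 147.8
306 286 [93 54 51] [ 5.3 49.2] 152.1
306 290 [100  61  59] [ 5.4 49.1] 156.7
306 294 [97 55 51] [ 5.7 48.9] 161.8
306 298 [97 60 52] [ 5.3 48.8] 164.9
319 238 [43 45 44] [10.2 44.2] 93.0
319 242 [68 53 63] [ 8.4 44.2] 94.1
319 246 [177  70 145] [ 7.9 44.2] 100.5
319 250 [184  72 151] [ 6.1 44.2] 101.6
319 254 [158  60 129] [ 3.3 44.2] 99.4
319 258 [176  71 147] [ 0.4 44.3] 96.6
319 262 [178  69 145] [-0.7 44.3] 100.4
319 266 [162  68 133] [-2.9 44.3] 100.3
319 270 [82 79 86] [-4.7 44.3] 101.2
319 274 [115 111 119] [-6.7 44.3] 101.9
319 278 [127 124 134] [-8.5 44.3] 102.8
319 282 [133 127 138] [-10.7  44.3] 103.0
319 286 [61 57 65] [ 3.7 44.2] 147.8
319 290 [47 46 45] [ 4.  44.1] 153.1
319 294 [44 42 43] [ 4.2 44.1] 157.9
319 298 [42 40 39] [ 3.8 44.1] 161.0
336 238 [52 54 55] [10.5 35.3] 94.1
336 242 [64 42 57] [ 7.9 35.3] 92.4
336 246 [178  72 147] [ 8.1 35.6] 101.3
336 250 [185  77 153] [ 6.2 35.6] 102.1
336 254 [159  63 129] [ 3.6 35.5] 100.6
336 258 [174  71 144] [ 0.5 35.4] 97.3
336 262 [179  75 147] [-0.9 35.5] 99.8
336 266 [159  62 130] [-2.7 35.5] 101.0
336 270 [75 77 79] [-5.  35.5] 100.5
336 274 [82 77 83] [-6.5 35.5] 102.5
336 278 [82 81 84] [-8.3 35.6] 103.4
336 282 [98 65 61] [ 5.6 37.3] 148.6
336 286 [98 59 57] [ 5.5 37.5] 152.8
336 290 [98 58 55] [ 5.6 37.7] 157.4
336 294 [94 58 52] [ 5.4 37.8] 161.0
336 298 [92 53 48] [ 5.8 38. ] 166.1
```

The picture shows purple still at the back, and no force was felt. Depth puts the visible finger end near z = 148 mm, not at the reported TCP of 107 mm. I'll check against the other cameras.

Run:
```python
from h import *
from bench import arm
i=arm.get_image("scene"); np.savez("s3.npz",**i); W=cloud(i); c=i["color"].astype(int)
w=dict(np.load("w3.npz")); print(w["T"].round(3).tolist())
# project TCP into scene
T=i["T"]; f=240/np.tan(np.radians(i["vfov"])/2)
for p in ([.507,-.0387,.107],[.507,-.0387,.148]):
    q=T[:3,:3].T@(np.array(p)-T[:3,3]); u=i["cx"]+f*q[0]/-q[2]; v=i["cy"]-f*q[1]/-q[2]; print(p,u,v)
u,v=int(u),int(v)
for vv in range(v-30,v+36,4): print(vv,c[vv,u],tst(W[vv,u]).round(0),(W[vv,u,2]*1000).round(0))
cv2.imwrite("pics/s3.png",cv2.resize(i["color"][100:280,190:400,::-1],(700,600),interpolation=cv2.INTER_CUBIC))
```

```text
[[0.26, 0.934, 0.243, 0.574], [-0.965, 0.251, 0.068, -0.021], [0.002, -0.253, 0.968, 0.309], [0.0, 0.0, 0.0, 1.0]]
[0.507, -0.0387, 0.107] 284.85890423675704 223.43906776700274
[0.507, -0.0387, 0.148] 283.8662262626893 209.495264540418
179 [40 33 19] [18. 23.] 261.0
183 [20 20 21] [17. 23.] 251.0
187 [45 36 20] [21. 18.] 248.0
191 [61 50 31] [23. 16.] 241.0
195 [39 20 16] [ 6. 32.] 205.0
199 [43 19 16] [ 3. 35.] 191.0
203 [43 19 15] [ 2. 34.] 180.0
207 [42 18 16] [ 0. 36.] 167.0
211 [42 17 14] [-1. 36.] 154.0
215 [13  9  8] [-19.  53.] 115.0
219 [2 3 2] [-17.  51.] 106.0
223 [38 39 42] [-11.  44.] 104.0
227 [26 21 27] [-4. 36.] 104.0
231 [41 15 33] [-3. 34.] 96.0
235 [10 11 12] [ 3. 27.] 94.0
239 [16 18 23] [ 8. 21.] 92.0
243 [17 20 24] [14. 14.] 91.0
```

View pics/s3.png

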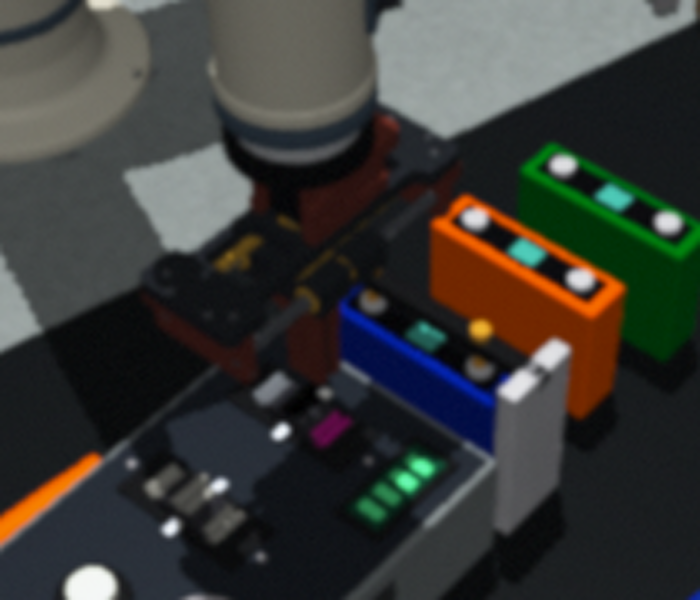

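Run:
```python
from h import *
i=dict(np.load("w1.npz")); W=cloud(i)
print("open, TCP z 182; cam",i["T"][:3,3])
for u,v in((205,290),(205,300),(435,290),(435,300),(200,287)): print(u,v,i["color"][v,u],W[v,u].round(4))
s=dict(np.load("s3.npz")); W=cloud(s); t=np.apply_along_axis(tst,-1,W[100:230,190:340].reshape(-1,3)); z=W[100:230,190:340,2].ravel()*1000
a=(z>120)&(abs(t[:,0])<110)&(t[:,1]<104)&(t[:,1]>-70)&(z<280)
for y in range(-70,104,10):
    k=a&(abs(t[:,1]-y-5)<5)
    if k.sum()>5: o=np.argsort(z[k])[:40:8]; print(y,k.sum(),[(int(z[k][j]),int(t[k][j,0])) for j in o])
```

```text
open, TCP z 182; cam [ 0.23159355 -0.55842326  0.38407553]
205 290 [28 13 16] [ 0.1619 -0.5307  0.2284]
205 300 [15 15 15] [ 0.1606 -0.5326  0.2343]
435 290 [ 2  2 12] [ 0.1867 -0.6172  0.2286]
435 300 [11 17  9] [ 0.1838 -0.6173  0.2319]
200 287 [32 20 15] [ 0.1623 -0.5284  0.2278]
-50 240 [(247, -2), (250, -6), (252, -4), (253, 13), (253, 16)]
-40 366 [(226, -5), (227, -11), (228, -2), (229, -18), (230, 27)]
-30 208 [(229, 26), (243, 22), (258, 26), (264, 26), (267, 3)]
-20 147 [(239, 21), (242, 19), (244, 23), (246, 20), (267, -13)]
-10 102 [(238, 21), (242, 22), (244, 19), (245, 18), (258, -22)]
0 118 [(238, 21), (242, 23), (243, 22), (245, 18), (255, -19)]
10 250 [(222, 0), (228, 3), (231, -20), (233, 25), (234, 5)]
20 315 [(208, 3), (236, 27), (239, 27), (244, 27), (248, 22)]
30 355 [(147, -4), (150, -8), (152, -6), (156, 6), (158, -1)]
40 182 [(147, 6), (153, 6), (159, 5), (165, 6), (171, 6)]
50 134 [(149, 5), (161, 5), (180, 5), (191, 4), (197, 5)]
60 96 [(230, 26), (237, 29), (241, 27), (247, 26), (249, 21)]
70 65 [(232, 27), (243, 27), (250, 13), (260, 17), (264, 17)]
80 61 [(237, 21), (242, 20), (244, 17), (261, 17), (264, 16)]
90 50 [(239, 22), (243, 22), (244, 19), (261, 18), (268, 10)]
100 34 [(240, 22), (262, 18), (266, 18), (269, 7), (271, 20)]
```

Both cameras agree: the real fingertips end about 40 mm above the reported TCP, both open and closed, and the body is 80 mm above the tips as stated. So the sweep passed over the wheel without touching it. From here on, true tip z = reported z + 40 mm. I'll go back to the front side and descend.

{"api": "jog_arm", "payload": {
  "steps": [
    {"wx": 0,"wy": 0,"wz": 0,"dx": 0,"dy": 0.01,"dz": 0,"grip": 1},
    {"wx": 0,"wy": 0,"wz": 0,"dx": 0,"dy": 0.01,"dz": 0,"grip": 1},
    {"wx": 0,"wy": 0,"wz": 0,"dx": 0,"dy": 0.008,"dz": 0,"grip": 1},
    {"wx": 0,"wy": 0,"wz": 0,"dx": 0,"dy": 0.003,"dz": 0,"grip": 1},
    {"wx": 0,"wy": 0,"wz": 0,"dx": 0,"dy": 0,"dz": 0,"grip": 1},
    {"wx": 0,"wy": 0,"wz": 0,"dx": 0,"dy": 0,"dz": 0.01,"grip": 1},
    {"wx": 0,"wy": 0,"wz": 0,"dx": 0,"dy": 0,"dz": 0.01,"grip": 1},
    {"wx": 0,"wy": 0,"wz": 0,"dx": 0,"dy": 0,"dz": 0,"grip": 1}
  ]
}}

```text
time: 4.72
tool_pos: [0.473, -0.0481, 0.0854]
ee_rot: [0.794, -0.608, 0.003, -0.0]
contact_force: [0.9, 0.3, -1.7]
gripper_width: 0.0005
```

```bash
python3 st.py
```

```text
4.7167 tester mm [-41.4  43.5] z 85.4 yaw err(deg, wz) -0.12 tilt [ 0.0042 -0.0029] [ 0.9  0.3 -1.7] 0.0005444987172954095
```

{"api": "jog_arm", "payload": {
  "steps": [
    {"wx": 0,"wy": 0,"wz": 0,"dx": 0,"dy": -0.003,"dz": 0.005,"grip": 1},
    {"wx": 0,"wy": 0,"wz": 0,"dx": 0,"dy": 0,"dz": 0.005,"grip": 1},
    {"wx": 0,"wy": 0,"wz": 0,"dx": 0,"dy": 0,"dz": 0.004,"grip": 1},
    {"wx": 0,"wy": 0,"wz": 0,"dx": 0,"dy": 0,"dz": 0,"grip": 1},
    {"wx": 0,"wy": 0,"wz": 0,"dx": 0,"dy": 0,"dz": 0,"grip": 1}
  ]
}}

```text
time: 5.13
tool_pos: [0.4757, -0.0468, 0.0675]
ee_rot: [0.794, -0.608, 0.001, 0.001]
contact_force: [-0.5, 0.2, 0.7]
gripper_width: 0.0002
```

```bash
python3 st.py
```

```text
5.1333 tester mm [-38.4  44. ] z 67.5 yaw err(deg, wz) -0.09 tilt [ 0.0006 -0.0022] [-0.5  0.2  0.7] 0.00016751099493004872
```

Tip is at about z = 107. First half of the sweep, then read the force.

{"api": "jog_arm", "payload": {
  "steps": [
    {"wx": 0,"wy": 0,"wz": 0,"dx": 0,"dy": -0.004,"dz": 0,"grip": 1},
    {"wx": 0,"wy": 0,"wz": 0,"dx": 0,"dy": -0.004,"dz": 0,"grip": 1},
    {"wx": 0,"wy": 0,"wz": 0,"dx": 0,"dy": -0.004,"dz": 0,"grip": 1}
  ]
}}

```text
time: 5.38
tool_pos: [0.4865, -0.0439, 0.0673]
ee_rot: [0.794, -0.608, -0.0, 0.002]
contact_force: [-2.4, -1.1, -1.0]
gripper_width: 0.0001
```

{"api": "jog_arm", "payload": {
  "steps": [
    {"wx": 0,"wy": 0,"wz": 0,"dx": 0,"dy": -0.004,"dz": 0,"grip": 1},
    {"wx": 0,"wy": 0,"wz": 0,"dx": 0,"dy": -0.004,"dz": 0,"grip": 1},
    {"wx": 0,"wy": 0,"wz": 0,"dx": 0,"dy": -0.004,"dz": 0,"grip": 1},
    {"wx": 0,"wy": 0,"wz": 0,"dx": 0,"dy": -0.004,"dz": 0,"grip": 1},
    {"wx": 0,"wy": 0,"wz": 0,"dx": 0,"dy": -0.004,"dz": 0,"grip": 1}
  ]
}}

```text
time: 5.8
tool_pos: [0.5094, -0.0378, 0.0676]
ee_rot: [0.794, -0.608, 0.001, 0.001]
contact_force: [-0.7, -0.0, -0.2]
gripper_width: 0.0002
```

```bash
python3 st.py
```

```text
5.8 tester mm [-3.6 43.8] z 67.6 yaw err(deg, wz) -0.1 tilt [-0.0003 -0.0024] [-0.7 -0.  -0.2] 0.00021475280126273416
```

Resistance of 2.6 N, then release. I'll lift, go back to the front, and check the rib colours.

{"api": "jog_arm", "payload": {
  "steps": [
    {"wx": 0,"wy": 0,"wz": 0,"dx": 0,"dy": 0,"dz": -0.01,"grip": 1},
    {"wx": 0,"wy": 0,"wz": 0,"dx": 0,"dy": 0,"dz": -0.01,"grip": 1},
    {"wx": 0,"wy": 0,"wz": 0,"dx": 0,"dy": 0,"dz": -0.008,"grip": 1},
    {"wx": 0,"wy": 0,"wz": 0,"dx": 0,"dy": 0.01,"dz": 0,"grip": 1},
    {"wx": 0,"wy": 0,"wz": 0,"dx": 0,"dy": 0.012,"dz": 0,"grip": 1},
    {"wx": 0,"wy": 0,"wz": 0,"dx": 0,"dy": 0.008,"dz": 0,"grip": 1},
    {"wx": 0,"wy": 0,"wz": 0,"dx": 0,"dy": 0.001,"dz": 0,"grip": 1},
    {"wx": 0,"wy": 0,"wz": 0,"dx": 0,"dy": 0,"dz": 0,"grip": 1}
  ]
}}

```text
time: 6.47
tool_pos: [0.482, -0.0459, 0.1051]
ee_rot: [0.794, -0.608, 0.005, -0.002]
contact_force: [1.4, 0.1, 0.8]
gripper_width: 0.0004
```

```bash
cat > ribs.py <<'E'
from h import *
from bench import arm
i=arm.get_image("top"); W=cloud(i)
t=np.apply_along_axis(tst,-1,W.reshape(-1,3)).reshape(480,640,2)
i=arm.get_image("wrist"); 
T=i["T"]; f=240/np.tan(np.radians(i["vfov"])/2); a=np.radians(15.2)
def px(x,y,z):
    p=np.array([.5243+x*np.cos(a)-y*np.sin(a),-.0792+x*np.sin(a)+y*np.cos(a),z]); q=T[:3,:3].T@(p-T[:3,3])
    return int(round(i["cx"]-f*q[0]/q[2])),int(round(i["cy"]+f*q[1]/q[2]))
for yc,n in((.044,"prog"),(-.046,"cut")):
    for x,z,l in((.008,.100,"back"),(-.020,.112,"top")):
        u,v=px(x,yc,z); print(n,l,(u,v),[i["color"][v+d,u].tolist() for d in(-6,-3,0,3,6)])
cv2.imwrite("pics/w_last.png",cv2.resize(i["color"][140:380,200:520,::-1],(800,600)))
E
python3 st.py; python3 ribs.py
```

```text
6.4667 tester mm [-32.1  43.2] z 105.1 yaw err(deg, wz) -0.06 tilt [ 0.0095 -0.0033] [1.4 0.1 0.8] 0.00040510067098317666
prog back (318, 196) [[41, 41, 41], [34, 32, 33], [8, 4, 3], [20, 22, 24], [19, 22, 15]]
prog top (318, 257) [[108, 109, 113], [140, 139, 144], [155, 153, 157], [146, 147, 151], [146, 143, 149]]
cut back (501, 195) [[37, 39, 40], [55, 54, 54], [150, 145, 143], [155, 151, 148], [152, 148, 144]]
cut top (505, 257) [[118, 116, 113], [154, 149, 146], [160, 157, 153], [156, 150, 148], [154, 147, 143]]
```

Light grey is now on top and black behind it: one click done, and the cut-off wheel is unmoved. Second click.

{"api": "jog_arm", "payload": {
  "steps": [
    {"wx": -0.4,"wy": 0,"wz": 0,"dx": 0,"dy": 0.007,"dz": 0,"grip": 1},
    {"wx": 0,"wy": 0,"wz": 0,"dx": 0,"dy": 0,"dz": 0,"grip": 1},
    {"wx": 0,"wy": 0,"wz": 0,"dx": 0,"dy": 0,"dz": 0.01,"grip": 1},
    {"wx": 0,"wy": 0,"wz": 0,"dx": 0,"dy": 0,"dz": 0.01,"grip": 1},
    {"wx": 0,"wy": 0,"wz": 0,"dx": 0,"dy": 0,"dz": 0,"grip": 1},
    {"wx": 0,"wy": 0,"wz": 0,"dx": 0,"dy": 0,"dz": 0,"grip": 1}
  ]
}}

```text
time: 7.07
tool_pos: [0.4749, -0.0475, 0.0812]
ee_rot: [0.794, -0.607, 0.001, 0.002]
contact_force: [1.0, 0.3, 0.2]
gripper_width: 0.0002
```

```bash
python3 st.py
```

```text
7.0667 tester mm [-39.3  43.5] z 81.2 yaw err(deg, wz) -0.02 tilt [-0.0007 -0.0046] [1.  0.3 0.2] 0.00015347255373086767
```

{"api": "jog_arm", "payload": {
  "steps": [
    {"wx": 0,"wy": 0,"wz": 0,"dx": 0,"dy": -0.001,"dz": 0.006,"grip": 1},
    {"wx": 0,"wy": 0,"wz": 0,"dx": 0,"dy": 0,"dz": 0.005,"grip": 1},
    {"wx": 0,"wy": 0,"wz": 0,"dx": 0,"dy": 0,"dz": 0,"grip": 1},
    {"wx": 0,"wy": 0,"wz": 0,"dx": 0,"dy": 0,"dz": 0,"grip": 1}
  ]
}}

```text
time: 7.4
tool_pos: [0.4755, -0.047, 0.0677]
ee_rot: [0.794, -0.607, 0.0, 0.003]
contact_force: [-0.6, -0.8, 1.0]
gripper_width: 0.0004
```

```bash
python3 st.py
```

```text
7.4 tester mm [-38.7  43.8] z 67.7 yaw err(deg, wz) -0.0 tilt [-0.0029 -0.0042] [-0.6 -0.8  1. ] 0.0004087472067826797
```

{"api": "jog_arm", "payload": {
  "steps": [
    {"wx": 0,"wy": 0,"wz": 0,"dx": 0,"dy": -0.004,"dz": 0,"grip": 1},
    {"wx": 0,"wy": 0,"wz": 0,"dx": 0,"dy": -0.004,"dz": 0,"grip": 1},
    {"wx": 0,"wy": 0,"wz": 0,"dx": 0,"dy": -0.004,"dz": 0,"grip": 1},
    {"wx": 0,"wy": 0,"wz": 0,"dx": 0,"dy": -0.004,"dz": 0,"grip": 1},
    {"wx": 0,"wy": 0,"wz": 0,"dx": 0,"dy": -0.004,"dz": 0,"grip": 1},
    {"wx": 0,"wy": 0,"wz": 0,"dx": 0,"dy": -0.004,"dz": 0,"grip": 1},
    {"wx": 0,"wy": 0,"wz": 0,"dx": 0,"dy": -0.004,"dz": 0,"grip": 1},
    {"wx": 0,"wy": 0,"wz": 0,"dx": 0,"dy": -0.004,"dz": 0,"grip": 1}
  ]
}}

```text
time: 8.07
tool_pos: [0.509, -0.0381, 0.0677]
ee_rot: [0.794, -0.608, -0.0, 0.003]
contact_force: [0.6, -0.7, -0.2]
gripper_width: 0.0008
```

{"api": "jog_arm", "payload": {
  "steps": [
    {"wx": 0,"wy": 0,"wz": 0,"dx": 0,"dy": 0,"dz": -0.01,"grip": 1},
    {"wx": 0,"wy": 0,"wz": 0,"dx": 0,"dy": 0,"dz": -0.01,"grip": 1},
    {"wx": 0,"wy": 0,"wz": 0,"dx": 0,"dy": 0,"dz": -0.008,"grip": 1},
    {"wx": 0,"wy": 0,"wz": 0,"dx": 0,"dy": 0.01,"dz": 0,"grip": 1},
    {"wx": 0,"wy": 0,"wz": 0,"dx": 0,"dy": 0.012,"dz": 0,"grip": 1},
    {"wx": 0,"wy": 0,"wz": 0,"dx": 0,"dy": 0.012,"dz": 0,"grip": 1},
    {"wx": 0,"wy": 0,"wz": 0,"dx": 0,"dy": 0.002,"dz": 0,"grip": 1},
    {"wx": 0,"wy": 0,"wz": 0,"dx": 0,"dy": 0,"dz": 0,"grip": 1}
  ]
}}

```text
time: 8.73
tool_pos: [0.4773, -0.0474, 0.106]
ee_rot: [0.795, -0.607, 0.004, 0.0]
contact_force: [-0.4, -0.4, -0.3]
gripper_width: 0.0002
```

```bash
python3 st.py; python3 ribs.py
```

```text
8.7333 tester mm [-37.1  43. ] z 106.0 yaw err(deg, wz) 0.03 tilt [ 0.0068 -0.0054] [-0.4 -0.4 -0.3] 0.0001600195815234697
prog back (318, 185) [[40, 39, 45], [48, 46, 51], [139, 137, 141], [146, 145, 149], [140, 139, 144]]
prog top (318, 247) [[169, 90, 48], [198, 115, 64], [211, 127, 73], [202, 117, 65], [203, 121, 70]]
cut back (501, 185) [[35, 38, 40], [49, 46, 48], [150, 146, 140], [158, 154, 149], [151, 147, 143]]
cut top (505, 247) [[119, 113, 115], [162, 157, 152], [161, 158, 155], [154, 150, 146], [156, 151, 149]]
```

Orange on top, light grey behind. Third click.

{"api": "jog_arm", "payload": {
  "steps": [
    {"wx": -0.3,"wy": 0,"wz": 0,"dx": -0.001,"dy": 0.002,"dz": 0.01,"grip": 1},
    {"wx": 0,"wy": 0,"wz": 0,"dx": 0,"dy": 0,"dz": 0.01,"grip": 1},
    {"wx": 0,"wy": 0,"wz": 0,"dx": 0,"dy": 0,"dz": 0.003,"grip": 1},
    {"wx": 0,"wy": 0,"wz": 0,"dx": 0,"dy": 0,"dz": 0,"grip": 1},
    {"wx": 0,"wy": 0,"wz": 0,"dx": 0,"dy": 0,"dz": 0,"grip": 1}
  ]
}}

```text
time: 9.25
tool_pos: [0.4758, -0.0463, 0.0788]
ee_rot: [0.795, -0.607, 0.001, 0.003]
contact_force: [0.3, -0.2, 0.6]
gripper_width: 0.0004
```

```bash
python3 st.py
```

```text
9.25 tester mm [-38.2  44.5] z 78.8 yaw err(deg, wz) 0.09 tilt [-0.0015 -0.0062] [ 0.3 -0.2  0.6] 0.0003949572454729934
```

{"api": "jog_arm", "payload": {
  "steps": [
    {"wx": 0,"wy": 0,"wz": 0,"dx": 0,"dy": 0,"dz": 0.006,"grip": 1},
    {"wx": 0,"wy": 0,"wz": 0,"dx": 0,"dy": 0,"dz": 0.003,"grip": 1},
    {"wx": 0,"wy": 0,"wz": 0,"dx": 0,"dy": 0,"dz": 0,"grip": 1},
    {"wx": 0,"wy": 0,"wz": 0,"dx": 0,"dy": 0,"dz": 0,"grip": 1}
  ]
}}

```text
time: 9.58
tool_pos: [0.4756, -0.0462, 0.0681]
ee_rot: [0.795, -0.607, 0.001, 0.003]
contact_force: [0.7, -0.1, 0.4]
gripper_width: 0.0005
```

```bash
python3 st.py
```

```text
9.5833 tester mm [-38.3  44.6] z 68.1 yaw err(deg, wz) 0.1 tilt [-0.0029 -0.0059] [ 0.7 -0.1  0.4] 0.0004656377849088475
```

{"api": "jog_arm", "payload": {
  "steps": [
    {"wx": 0,"wy": 0,"wz": 0,"dx": 0,"dy": -0.004,"dz": 0,"grip": 1},
    {"wx": 0,"wy": 0,"wz": 0,"dx": 0,"dy": -0.004,"dz": 0,"grip": 1},
    {"wx": 0,"wy": 0,"wz": 0,"dx": 0,"dy": -0.004,"dz": 0,"grip": 1},
    {"wx": 0,"wy": 0,"wz": 0,"dx": 0,"dy": -0.004,"dz": 0,"grip": 1},
    {"wx": 0,"wy": 0,"wz": 0,"dx": 0,"dy": -0.004,"dz": 0,"grip": 1},
    {"wx": 0,"wy": 0,"wz": 0,"dx": 0,"dy": -0.004,"dz": 0,"grip": 1},
    {"wx": 0,"wy": 0,"wz": 0,"dx": 0,"dy": -0.004,"dz": 0,"grip": 1},
    {"wx": 0,"wy": 0,"wz": 0,"dx": 0,"dy": -0.004,"dz": 0,"grip": 1}
  ]
}}

```text
time: 10.25
tool_pos: [0.5091, -0.0372, 0.0681]
ee_rot: [0.795, -0.607, 0.0, 0.004]
contact_force: [-0.4, 0.1, 0.3]
gripper_width: 0.0005
```

{"api": "jog_arm", "payload": {
  "steps": [
    {"wx": 0,"wy": 0,"wz": 0,"dx": 0,"dy": 0,"dz": -0.01,"grip": 1},
    {"wx": 0,"wy": 0,"wz": 0,"dx": 0,"dy": 0,"dz": -0.01,"grip": 1},
    {"wx": 0,"wy": 0,"wz": 0,"dx": 0,"dy": 0,"dz": -0.008,"grip": 1},
    {"wx": 0,"wy": 0,"wz": 0,"dx": 0,"dy": 0.01,"dz": 0,"grip": 1},
    {"wx": 0,"wy": 0,"wz": 0,"dx": 0,"dy": 0.012,"dz": 0,"grip": 1},
    {"wx": 0,"wy": 0,"wz": 0,"dx": 0,"dy": 0.012,"dz": 0,"grip": 1},
    {"wx": 0,"wy": 0,"wz": 0,"dx": 0,"dy": 0.002,"dz": 0,"grip": 1},
    {"wx": 0,"wy": 0,"wz": 0,"dx": 0,"dy": 0,"dz": 0,"grip": 1}
  ]
}}

```text
time: 10.92
tool_pos: [0.4773, -0.0465, 0.1063]
ee_rot: [0.795, -0.606, 0.005, 0.001]
contact_force: [1.3, -0.6, -0.3]
gripper_width: 0.0002
```

```bash
python3 st.py; python3 ribs.py
```

```text
10.9167 tester mm [-36.8  43.9] z 106.3 yaw err(deg, wz) 0.14 tilt [ 0.0066 -0.0071] [ 1.3 -0.6 -0.3] 0.0001940750253645787
prog back (320, 186) [[49, 50, 53], [87, 57, 47], [199, 115, 63], [205, 119, 67], [194, 115, 64]]
prog top (320, 247) [[37, 52, 125], [29, 47, 133], [49, 66, 156], [45, 63, 151], [33, 53, 134]]
cut back (502, 186) [[36, 36, 39], [55, 52, 54], [148, 144, 141], [158, 153, 150], [150, 148, 144]]
cut top (506, 247) [[130, 127, 125], [140, 137, 133], [162, 157, 154], [156, 153, 150], [149, 146, 141]]
```

View pics/w_last.png

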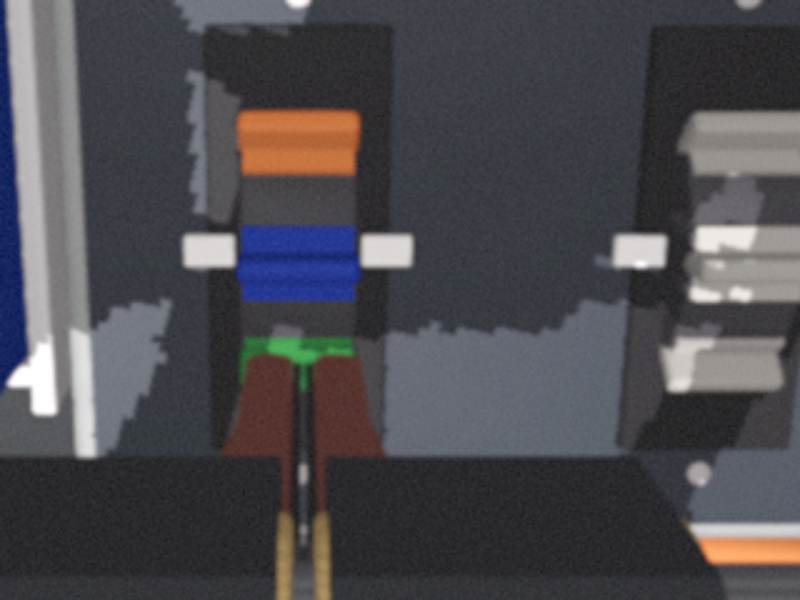

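Blue is now on top, right between the marks, with orange behind and green in front. Next, the start button, travelling a little higher.

{"api": "jog_arm", "payload": {
  "steps": [
    {"wx": -0.3,"wy": -0.5,"wz": 0,"dx": 0,"dy": 0,"dz": -0.015,"grip": 1},
    {"wx": 0,"wy": 0,"wz": 0,"dx": 0.025,"dy": -0.002,"dz": -0.005,"grip": 1},
    {"wx": 0,"wy": 0,"wz": 0,"dx": 0.025,"dy": -0.003,"dz": 0,"grip": 1},
    {"wx": 0,"wy": 0,"wz": 0,"dx": 0.025,"dy": -0.003,"dz": 0,"grip": 1},
    {"wx": 0,"wy": 0,"wz": 0,"dx": 0.025,"dy": -0.003,"dz": 0,"grip": 1},
    {"wx": 0,"wy": 0,"wz": 0,"dx": 0.025,"dy": -0.003,"dz": 0,"grip": 1},
    {"wx": 0,"wy": 0,"wz": 0,"dx": 0.025,"dy": -0.003,"dz": 0,"grip": 1},
    {"wx": 0,"wy": 0,"wz": 0,"dx": 0,"dy": 0,"dz": 0,"grip": 1}
  ]
}}

```text
time: 11.68
tool_pos: [0.5402, -0.19, 0.1266]
ee_rot: [0.797, -0.604, -0.0, -0.001]
contact_force: [1.0, 0.7, 0.5]
gripper_width: 0.0007
```

```bash
python3 st.py
```

```text
11.6833 tester mm [ -13.7 -111.1] z 126.6 yaw err(deg, wz) 0.51 tilt [0.0004 0.0013] [1.  0.7 0.5] 0.000671642309980898
```

{"api": "jog_arm", "payload": {
  "steps": [
    {"wx": 0,"wy": 0,"wz": 0.5,"dx": 0.013,"dy": 0.006,"dz": 0,"grip": 1},
    {"wx": 0,"wy": 0,"wz": 0,"dx": 0,"dy": 0,"dz": 0,"grip": 1},
    {"wx": 0,"wy": 0,"wz": 0,"dx": 0,"dy": 0,"dz": 0.012,"grip": 1},
    {"wx": 0,"wy": 0,"wz": 0,"dx": 0,"dy": 0,"dz": 0.012,"grip": 1},
    {"wx": 0,"wy": 0,"wz": 0,"dx": 0,"dy": 0,"dz": 0.008,"grip": 1},
    {"wx": 0,"wy": 0,"wz": 0,"dx": 0,"dy": 0,"dz": 0,"grip": 1},
    {"wx": 0,"wy": 0,"wz": 0,"dx": 0,"dy": 0,"dz": 0,"grip": 1}
  ]
}}

```text
time: 12.27
tool_pos: [0.5386, -0.2004, 0.0883]
ee_rot: [0.795, -0.607, -0.003, -0.001]
contact_force: [-0.4, 0.0, -0.5]
gripper_width: 0.0008
```

```bash
python3 st.py
```

```text
12.2667 tester mm [ -17.9 -120.7] z 88.3 yaw err(deg, wz) 0.11 tilt [-0.0035  0.0058] [-0.4  0.  -0.5] 0.0008135527816372369
```

{"api": "jog_arm", "payload": {
  "steps": [
    {"wx": 0,"wy": 0.3,"wz": 0,"dx": 0.005,"dy": 0.002,"dz": 0.004,"grip": 1},
    {"wx": 0,"wy": 0,"wz": 0,"dx": 0,"dy": 0,"dz": 0.005,"grip": 1},
    {"wx": 0,"wy": 0,"wz": 0,"dx": 0,"dy": 0,"dz": 0.004,"grip": 1},
    {"wx": 0,"wy": 0,"wz": 0,"dx": 0,"dy": 0,"dz": 0,"grip": 1},
    {"wx": 0,"wy": 0,"wz": 0,"dx": 0,"dy": 0,"dz": 0,"grip": 1}
  ]
}}

```text
time: 12.68
tool_pos: [0.538, -0.205, 0.0743]
ee_rot: [0.796, -0.606, -0.001, 0.0]
contact_force: [0.3, -1.8, -0.1]
gripper_width: 0.0003
```

```bash
python3 st.py
```

```text
12.6833 tester mm [ -19.7 -125. ] z 74.3 yaw err(deg, wz) 0.22 tilt [-0.0014  0.0002] [ 0.3 -1.8 -0.1] 0.0002629997659639874
```

{"api": "jog_arm", "payload": {
  "steps": [
    {"wx": 0,"wy": 0,"wz": 0,"dx": 0,"dy": 0,"dz": 0.003,"grip": 1},
    {"wx": 0,"wy": 0,"wz": 0,"dx": 0,"dy": 0,"dz": 0.003,"grip": 1},
    {"wx": 0,"wy": 0,"wz": 0,"dx": 0,"dy": 0,"dz": 0.003,"grip": 1},
    {"wx": 0,"wy": 0,"wz": 0,"dx": 0,"dy": 0,"dz": 0.003,"grip": 1},
    {"wx": 0,"wy": 0,"wz": 0,"dx": 0,"dy": 0,"dz": 0,"grip": 1}
  ]
}}

```text
time: 13.1
tool_pos: [0.5388, -0.2054, 0.0627]
ee_rot: [0.795, -0.606, 0.001, 0.0]
contact_force: [-0.8, 0.5, 2.3]
gripper_width: 0.0004
```

{"api": "jog_arm", "payload": {
  "steps": [
    {"wx": 0,"wy": 0,"wz": 0,"dx": 0,"dy": 0,"dz": 0.002,"grip": 1},
    {"wx": 0,"wy": 0,"wz": 0,"dx": 0,"dy": 0,"dz": 0.001,"grip": 1},
    {"wx": 0,"wy": 0,"wz": 0,"dx": 0,"dy": 0,"dz": 0,"grip": 1}
  ]
}}

```text
time: 13.35
tool_pos: [0.5389, -0.2054, 0.0608]
ee_rot: [0.795, -0.606, 0.001, -0.0]
contact_force: [-2.2, 1.5, 4.2]
gripper_width: 0.0002
```

{"api": "jog_arm", "payload": {
  "steps": [
    {"wx": 0,"wy": 0,"wz": 0,"dx": 0,"dy": 0,"dz": 0.002,"grip": 1},
    {"wx": 0,"wy": 0,"wz": 0,"dx": 0,"dy": 0,"dz": 0.001,"grip": 1},
    {"wx": 0,"wy": 0,"wz": 0,"dx": 0,"dy": 0,"dz": 0,"grip": 1}
  ]
}}

```text
time: 13.6
tool_pos: [0.539, -0.2055, 0.0591]
ee_rot: [0.795, -0.606, 0.002, -0.0]
contact_force: [-2.7, 1.2, 5.2]
gripper_width: 0.0002
```

{"api": "jog_arm", "payload": {
  "steps": [
    {"wx": 0,"wy": 0,"wz": 0,"dx": 0,"dy": 0,"dz": 0.002,"grip": 1},
    {"wx": 0,"wy": 0,"wz": 0,"dx": 0,"dy": 0,"dz": 0.001,"grip": 1}
  ]
}}

```text
time: 13.77
tool_pos: [0.539, -0.2055, 0.0588]
ee_rot: [0.796, -0.606, 0.002, -0.0]
contact_force: [-4.6, 2.5, 6.7]
gripper_width: 0.0003
```

{"api": "jog_arm", "payload": {
  "steps": [
    {"wx": 0,"wy": 0,"wz": 0,"dx": 0,"dy": 0,"dz": 0.004,"grip": 1},
    {"wx": 0,"wy": 0,"wz": 0,"dx": 0,"dy": 0,"dz": 0.004,"grip": 1}
  ]
}}

```text
time: 13.93
tool_pos: [0.5394, -0.2056, 0.0585]
ee_rot: [0.796, -0.606, 0.004, -0.001]
contact_force: [-11.7, 4.6, 23.6]
gripper_width: 0.0002
```

Hard stop reached: 23.6 N with no further travel. Now release straight up and retreat towards the front.

{"api": "jog_arm", "payload": {
  "steps": [
    {"wx": 0,"wy": 0,"wz": 0,"dx": 0,"dy": 0,"dz": -0.004,"grip": 1},
    {"wx": 0,"wy": 0,"wz": 0,"dx": 0,"dy": 0,"dz": -0.006,"grip": 1},
    {"wx": 0,"wy": 0,"wz": 0,"dx": 0,"dy": 0,"dz": -0.015,"grip": 1},
    {"wx": 0,"wy": 0,"wz": 0,"dx": 0,"dy": 0,"dz": -0.02,"grip": 1},
    {"wx": 0,"wy": 0,"wz": 0,"dx": 0,"dy": 0,"dz": -0.02,"grip": 1},
    {"wx": 0,"wy": 0,"wz": 0,"dx": 0,"dy": 0,"dz": -0.02,"grip": 1},
    {"wx": 0,"wy": 0,"wz": 0,"dx": 0,"dy": 0,"dz": 0,"grip": 1},
    {"wx": 0,"wy": 0,"wz": 0,"dx": 0,"dy": 0,"dz": 0,"grip": 1}
  ]
}}

```text
time: 14.6
tool_pos: [0.5386, -0.2053, 0.1434]
ee_rot: [0.796, -0.606, 0.003, -0.0]
contact_force: [0.1, 0.6, 0.2]
gripper_width: 0.0004
```

{"api": "jog_arm", "payload": {
  "steps": [
    {"wx": 0,"wy": 0,"wz": 0,"dx": 0,"dy": 0.02,"dz": 0,"grip": 1},
    {"wx": 0,"wy": 0,"wz": 0,"dx": 0,"dy": 0.025,"dz": 0,"grip": 1},
    {"wx": 0,"wy": 0,"wz": 0,"dx": 0,"dy": 0.025,"dz": 0,"grip": 1},
    {"wx": 0,"wy": 0,"wz": 0,"dx": 0,"dy": 0.02,"dz": 0,"grip": 1},
    {"wx": 0,"wy": 0,"wz": 0,"dx": 0,"dy": 0,"dz": 0,"grip": 1},
    {"wx": 0,"wy": 0,"wz": 0,"dx": 0,"dy": 0,"dz": 0,"grip": 1}
  ]
}}

```text
time: 15.1
tool_pos: [0.4474, -0.2284, 0.1309]
ee_rot: [0.796, -0.605, -0.003, 0.0]
contact_force: [0.7, -0.9, 0.5]
gripper_width: 0.001
```

```bash
python3 st.py
python3 - <<'E'
from h import *
from bench import arm
w=arm.get_image("wrist"); W=cloud(w); m=(w["color"].min(-1)>200)&(W[...,2]>.095)&(W[...,2]<.115)
k,l,st,ce=cv2.connectedComponentsWithStats(m.astype(np.uint8))
for j in range(1,k):
    if st[j,4]>100: print("white",ce[j].round(),tst(np.median(W[l==j],0)).round(1),np.median(W[l==j][:,2]).round(4))
i=arm.get_image("scene")
cv2.imwrite("pics/fin.png",np.vstack([cv2.resize(x["color"][...,::-1],(400,300)) for x in(w,i)]))
E
```

```text
15.1 tester mm [-113.3 -123.8] z 130.9 yaw err(deg, wz) 0.3 tilt [-0.0043  0.0027] [ 0.7 -0.9  0.5] 0.0009740347223653885
white [165.  29.] [  5.8 -46.1] 0.1016
white [316.  79.] [ -17.1 -121. ] 0.1042
white [165.  73.] [-15.1 -45.6] 0.1056
white [163.  90.] [-23.5 -45. ] 0.1064
white [174. 139.] [-47.4 -45.8] 0.1015
```

View pics/fin.png

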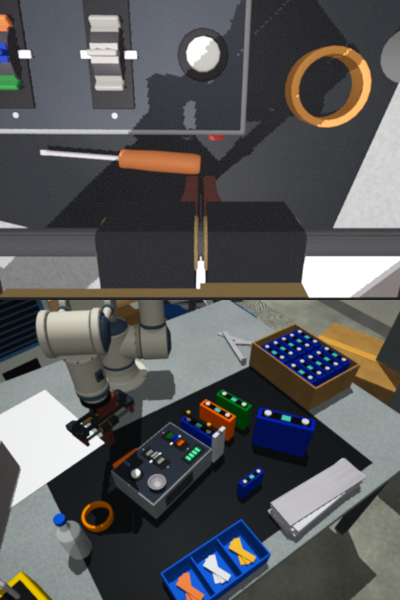

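The wrist view (upper) and scene view (lower) show blue still on top between the marks and the cut-off wheel aligned. The button is back up with its top at 104.2 mm, nothing has been displaced, and the arm is clear.

```bash
python3 -c "
from bench import arm
print(arm.job_done())"
```

```text
the job is handed in; nothing more can be done
None
```

The job is done and handed in at about 15 s. The cell in the bay was blue, so I flicked the program wheel forward three clicks: black, light grey, orange, blue. Only then did I press the start button to its hard stop and let it come up.

**Last checks:**
- **Program wheel:** the blue rib is on top between the white marks, with orange behind it and green in front.
- **Cut-off wheel:** it still has a rib square between its marks. I checked its colour and position after every click and it never moved.
- **Start button:** it is back up, with its top face at 104.2 mm. The press read 23.6 N at the end stop.
- **Surroundings:** the cells and other objects look undisturbed in the final pictures. The arm is clear and touching nothing.

**What failed or disagreed:**
- **Reported fingertip height:** the cameras showed the real fingertips about 40 mm above the reported TCP. My first sweep therefore passed over the wheel without touching it. I added that offset afterwards, and the forces felt on the rib and the button agreed with it.
- **Refused rows:** the first two move calls were refused because some fields were left out. Nothing moved.

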